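# Clear the raised board into the waste caddy

### The arm

A 7-joint arm with a two-finger parallel gripper is mounted at the origin on a cart in front of the work surface, level with it; the furniture and walls round the work are solid. World frame = base frame: x ahead of the robot, y to its left, z up, the work surface at z = 0. Lengths are in m, angles in rad, forces in N, time in s.
With the tool pointing down it reaches from about 0.425 to 0.875 m from the base axis. Payload 4.7 kg.
Tool frame: the origin (TCP) lies where the fingers leave the gripper's body, on its centre line; the fingertips stand 70 mm ahead of it and the grasp point (between the pads) lies 51 mm ahead of it; z points along the fingers, y is the line along which they close (so a half turn about z gives the same grasp; the last joint's range is limited). The gripper opens to 87 mm and grips with 3 to 60 N. Pads are 19 mm wide; open, the fingers measure 117 mm over their backs; the gripper's body (75 mm by 190 mm) begins 51 mm behind the grasp point.
Start: joints at [-1.154, 0.321, -0.07, 1.45, 0.023, 1.371, -0.057], TCP at [0.255, 0.598, 0.292] pointing down, gripper open.
Joint ranges: [-2.86, 2.86], [-0.3, 2.09], [-1.38, 1.24], [0.06, 2.45], [-1.56, 4.7], [0.09, 2.05], [-2.69, 2.69]. Speed limits (rad/s): [2.57, 2.57, 3.14, 3.14, 3.14, 3.14, 3.14].

### API

Orientations are given as a rotation vector (axis times angle).
In Python, from bench import ctrl gives the robot as it stands.
- The arm moves only by the tool drive_tool, never from a script. Its argument "motion" is a list of rows, each a list of 3 entries, a list of its own where there are three numbers: the shift along the tool's x, y, z in cm, then the turn, a rotation vector about the tool's x, y, z in degrees, then the opening, from -1 (shut) to 1 (fully open). In form: [[[x, y, z], [ax, ay, az], claw], ...]. A call has 1 to 12 rows; each row shifts and turns the commanded pose from where the row before left it, along the tool's axes as they then stand; what a row does not reach is not made up. A row lasts 1/8 s, in which the tool goes at most 62.5 mm and 10.7 degrees, less where a joint would pass 70% of its speed; a pose out of reach is approached as far as the arm can. A call with a gripper value outside its range is refused whole. The fingers move at their own pace and stop on an object; "force" is the grip in N (left out, the last holds). Time passes only in rows, so rows that do not move let the fingers close. It gives the time, the measured TCP pose, the force, the opening and the grip force at its end, in the units of the state.
- ctrl.get_state(): the state, without advancing time (a new reading comes with each control period).
- ctrl.get_image(name): name is "side" or "top" or "wrist"; returns the picture (420x560x3 uint8, red, green, blue); there is no depth.
- ctrl.calibration(name): a dict with "K" (3x3 intrinsics, pixels), "origin" and "attitude" of the camera in the world; the wrist camera has in their place "tool_from_camera" (4x4, takes a point from camera to tool coordinates, whose origin is the TCP and whose axes are the flange's). Camera axes: x right, y up, looking along -z (the intrinsics and any distortion apply to the point x, -y, -z); pixel columns grow to the right and rows downward; lengths in m; the calibration is good to about 2 mm. A picture is of the moment at which its call begins: read the wrist's pose just before it. calibration takes no time and is no camera call.
- ctrl.close_job(): hands the job in; it is judged then, once.
The state is a dict: "time": time; "joint_positions": joint angles; "qd": joint speeds; "joint_torque": joint torques, N m; "position": TCP position; "tool_rot": TCP orientation; "ft_force": force on the tool from outside, world axes, zero at the start; "torque": the same for the moment, N m; "grip_width": opening from 0.0 (shut) to 1.0 (fully open); "grip_force": force on a finger pad.
Only numpy, scipy, OpenCV 4.12 (cv2) and the standard library are available. Lean on these libraries where they do the work, as an engineer would, in place of code of your own. Each camera call takes 0.05 s, during which the arm holds its last target. There are 200 camera calls.

### The job

Clear the used-up flat tin and roll of tape off the raised chopping board: bring the waste caddy by its handle so that its rim is tucked under the right-hand end of the board, then push both of them (do not lift them) along the board and off that end, so that they drop into the caddy. Then draw the caddy, with both inside, out sideways until it stands on the worktop visibly clear of the board. Leave the salt shaker where it stands on the board, and do not shift the spice jar or the tall tin.

Things in the scene. Friction and masses are not known exactly. Their poses are not given: they have to be found in the camera images.
- board_edge (a point): Middle of the top edge at the right-hand (-y) end of the raised board, 131 mm above the worktop. Axes: x across the board, away from the robot; y along the board to its other end; z up. In this frame the board spans x -0.095 to 0.095, y 0 to 0.300.
- stand: Raised board: wooden chopping board 190 x 300 mm, 21 mm thick, underside 110 mm up, fixed on a low steel stand that cannot move, turned by up to 0.1 rad. Origin on the worktop under the board's centre. The legs are 75 mm or more in from the right-hand end, so the caddy's rim fits under the overhang.
- caddy: Waste caddy: a loose open grey plastic box, 210 mm (x) by 200 mm (y) by 80 mm high, walls and floor 4 mm, 0.5 kg, standing on the worktop to the right of the board. Origin at the centre of its underside; its +y side faces the board, the handle is on its -y side; z up.
- caddy_handle (a point): Middle of the caddy's steel bar handle: a level round bar 12 mm thick and 100 mm long along the caddy's x, 62 mm above the worktop, 150 mm from the caddy's centre on its -y side; there is a free gap of 44 mm between bar and wall. It can be pinched from above, fingers closing along the caddy's y. Axes as the caddy's.
- caddy_corner_near (a point): Upper corner of the caddy's board-side (+y) wall nearer the robot, 80 mm high: 105 mm in -x and 100 mm in +y from the caddy's centre.
- caddy_corner_far (a point): Upper corner of the caddy's board-side (+y) wall farther from the robot: 105 mm in +x and 100 mm in +y from the caddy's centre.
- tin_center (a point): Centre of the flat tin (low round food tin, 86 mm across, 40 mm high, about 0.12 kg), lying flat on the board; it is too wide to grip. z up. Either the tin or the roll may be the nearer to the right-hand end.
- roll_center (a point): Centre of the roll of tape (round, 94 mm across, 25 mm high, about 0.05 kg), lying flat on the board; it is too wide to grip, and its middle is to be taken as solid. z up. After dropping, either thing may lean on the end of the board until the caddy is drawn out.
- shaker_center (a point): Centre of the salt shaker, 44 mm across and 90 mm high, standing on the board near its long edge away from the robot, beside the path of the two things to be pushed (8 mm or more clear of it). It stays there.
- spice_center (a point): Centre of a loose spice jar, 43 mm across and 102 mm high, on the worktop behind the board. Leave it.
- tall_tin_center (a point): Centre of a loose tall food tin, 75 mm across and 110 mm high, on the worktop far right. Leave it.

How it is judged:
By the outcome, as a careful person would: the job done as asked, in the order asked, and still so for the second after the job is handed in, with the robot touching nothing.
It also fails if it takes over 67 s, if anything falls off the work surface, if the arm or the gripper's body presses on something with over 40 N, if the wrist force passes 120 N, or if a joint passes its speed limit or range.

## Working session

There is one attempt and no reset: what is moved stays moved. The work goes in short steps, Python scripts to look and compute and a tool call to move; the robot and the scene stay as the last step left them, time stands still between calls to the robot, and variables do not carry over. Pictures are saved under pics/ and viewed, at most 10 in all, crops included, and the job is handed in when it is done.

Besides the shell and the picture viewer there is one more tool, called after "Call:" by a JSON object that holds its "name" and its "arguments", one argument or row to a line. drive_tool: Moves the arm, as the interface text tells. Its arguments: {"type":"object","properties":{"motion":{"type":"array","items":{"type":"array"}},"force":{"type":"number"}},"required":["motion"]}

```bash
mkdir -p pics; ls
python3 - <<'E'
from bench import ctrl
import cv2,numpy as np
np.set_printoptions(precision=4,suppress=True)
print(ctrl.get_state())
for n in("side","top"):
    cv2.imwrite(f"pics/{n}0.png",ctrl.get_image(n)[:,:,::-1]); print(n,ctrl.calibration(n))
print(ctrl.calibration("wrist"))
E
```

```text
pics
{'time': 0.0, 'joint_positions': array([-1.1539,  0.3218, -0.0701,  1.4517,  0.0226,  1.3708, -0.0569]), 'qd': array([ 0.0006,  0.0015,  0.0015,  0.0003, -0.0005,  0.0007,  0.0002]), 'joint_torque': array([ -0.0001, -49.1296,  -0.4041, -31.2525,  -0.0639,   0.0438,
         0.0002]), 'position': array([0.2547, 0.5976, 0.2912]), 'tool_rot': array([-0.6283, -3.0778,  0.003 ]), 'ft_force': array([-0.8606,  0.1729, -0.3777]), 'torque': array([-0.022 , -0.0718, -0.0203]), 'grip_force': 0.0, 'grip_width': 1.0021105988792656}
side {'K': array([[447.8079,   0.    , 276.1993],
       [  0.    , 447.8079, 211.6533],
       [  0.    ,   0.    ,   1.    ]]), 'origin': array([1.4911, 0.2189, 1.2274]), 'attitude': array([0.5112, 0.6801, 1.7916])}
top {'K': array([[393.1877,   0.    , 275.3874],
       [  0.    , 393.1877, 213.3509],
       [  0.    ,   0.    ,   1.    ]]), 'origin': array([ 0.4955, -0.0713,  1.1961]), 'attitude': array([ 0.0432, -0.0536, -1.5635])}
{'K': array([[364.7415,   0.    , 278.9619],
       [  0.    , 364.7415, 211.1803],
       [  0.    ,   0.    ,   1.    ]]), 'tool_from_camera': array([[-0.0006,  0.9634,  0.2682,  0.0741],
       [ 1.    ,  0.0006,  0.0001,  0.    ],
       [-0.0001,  0.2682, -0.9634, -0.0921],
       [ 0.    ,  0.    ,  0.    ,  1.    ]])}
```

```bash
python3 -c "
import cv2
i=cv2.imread('pics/top0.png');cv2.imwrite('pics/top0b.png',cv2.resize(i,(800,600),interpolation=cv2.INTER_CUBIC))"
```

```text
(no output)
```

View pics/top0b.png

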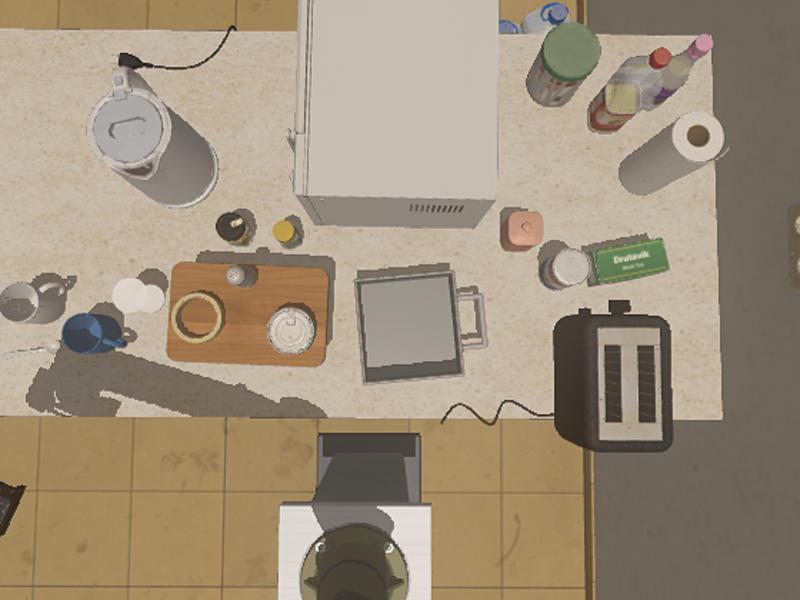

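View pics/side0.png

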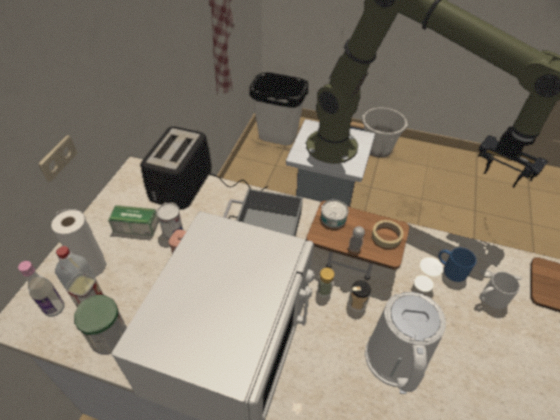

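The top view (shown at 800x600) has the board at about (168–328, 262–366), with the tape roll at (199,317), the tin at (291,330) near the right end, and the shaker at (238,274). The caddy is at (356–465, 272–383) with its handle at about (483,320). The side view agrees, and shows a microwave behind the caddy. I'll enlarge the crop next.

```bash
python3 -c "
import cv2
i=cv2.imread('pics/top0.png')[170:280,110:350];cv2.imwrite('pics/c0.png',cv2.resize(i,None,fx=3.3333,fy=3.3333,interpolation=cv2.INTER_CUBIC))"
```

```text
(no output)
```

View pics/c0.png

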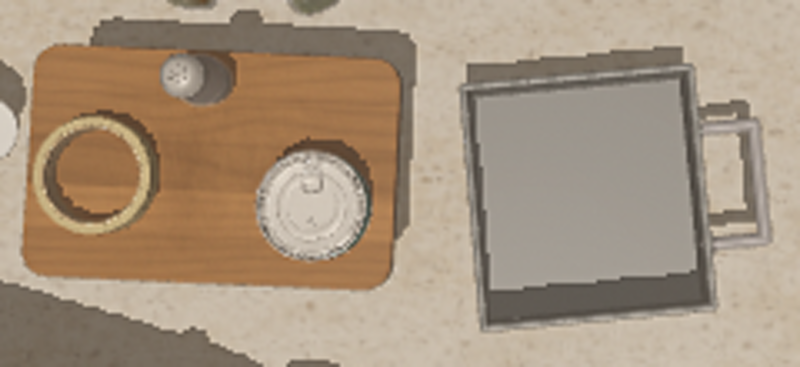

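In the crop, the board corners are (35,44), (402,60), (392,290) and (22,274). The tin top is at (313,203), the roll at (97,173) and the shaker top at (183,76). The caddy rim corners are (460,86), (695,66), (716,306) and (483,329), and the handle bar runs from (757,122) to (768,242).

```bash
cat > h.py <<'E'
from bench import ctrl
import numpy as np, cv2
from scipy.spatial.transform import Rotation as R
np.set_printoptions(precision=4,suppress=True)
def ray(name,uv,z,T=None):
    c=ctrl.calibration(name); K=c["K"]
    if T is None: o=c["origin"]; A=R.from_rotvec(c["attitude"]).as_matrix()
    else: o=T[:3,3];A=T[:3,:3]
    d=A@(np.array([1,-1,-1])*(np.linalg.inv(K)@[uv[0],uv[1],1]))
    return o+d*(z-o[2])/d[2]
def pts(L,f=3.33333,o=(110,170)):
    return {k:ray("top",(u/f+o[0],v/f+o[1]),z)for k,(u,v,z) in L.items()}
E
python3 - <<'E'
from h import *
P=pts(dict(TL=(35,44,.131),TR=(402,60,.131),BR=(392,290,.131),BL=(22,274,.131),tin=(313,203,.171),roll=(97,173,.156),shk=(183,76,.221),
 c1=(460,86,.08),c2=(695,66,.08),c3=(716,306,.08),c4=(483,329,.08),h1=(757,122,.068),h2=(768,242,.068)))
for k,p in P.items(): print(k,p)
ctr=sum(P[k]for k in("TL","TR","BR","BL"))/4; e=P["TR"]-P["BR"]; e2=P["TL"]-P["TR"];e3=P["BL"]-P["BR"]
print("board",ctr,np.linalg.norm(e),np.linalg.norm(e2),"yaw",np.arctan2(-e2[0],e2[1]),np.arctan2(-e3[0],e3[1]),np.arctan2(e[1],e[0]))
ctr=sum(P[k]for k in("c1","c2","c3","c4"))/4
for a,b in(("c1","c4"),("c2","c3")):
  d=P[a]-P[b];print(np.linalg.norm(d),np.arctan2(d[1],d[0]))
for a,b in(("c1","c2"),("c4","c3")):
  d=P[a]-P[b];print(np.linalg.norm(d),np.arctan2(-d[0],d[1]))
d=P["h1"]-P["h2"];print("caddy",ctr,"h",(P["h1"]+P["h2"])/2,np.arctan2(d[1],d[0]))
s=ctrl.get_state();print(R.from_rotvec(s["tool_rot"]).as_matrix())
E
```

```text
TL [0.6405 0.3436 0.131 ]
TR [0.6296 0.0442 0.131 ]
BR [0.4426 0.0497 0.131 ]
BL [0.4536 0.3483 0.131 ]
tin [0.5118 0.1077 0.171 ]
roll [0.5346 0.2817 0.156 ]
shk [0.605  0.1976 0.221 ]
c1 [ 0.614  -0.0001  0.08  ]
c2 [ 0.6327 -0.2012  0.08  ]
c3 [ 0.4283 -0.219   0.08  ]
c4 [ 0.4078 -0.0218  0.08  ]
h1 [ 0.5859 -0.2563  0.068 ]
h2 [ 0.4826 -0.2654  0.068 ]
board [0.5416 0.1964 0.131 ] 0.18706382893318896 0.29956109570783046 yaw -0.03640437645911848 -0.03678435852426985 -0.029582891571411307
0.207409273654442 0.10472372889566299
0.20518225311361657 0.08672371077566439
0.2019784435660965 0.09266726238217608
0.19827075635295247 0.10384196429514224
caddy [ 0.5207 -0.1106  0.08  ] h [ 0.5342 -0.2608  0.068 ] 0.08820898390912812
[[-0.92    0.392  -0.0006]
 [ 0.392   0.92   -0.0016]
 [-0.     -0.0017 -1.    ]]
```

Call:
{"name": "drive_tool", "arguments": {
  "motion": [
    [[-3.95,-3.05,0],[0,0,0],0],
    [[-3.95,-3.05,0],[0,0,0],0],
    [[-3.95,-3.05,0],[0,0,0],0],
    [[-3.95,-3.05,0],[0,0,0],0],
    [[-3.95,-3.05,0],[0,0,0],0],
    [[-3.95,-3.05,0],[0,0,0],0],
    [[-3.95,-3.05,0],[0,0,0],0],
    [[-3.95,-3.05,0],[0,0,0],0],
    [[-2.78,-4.36,0],[0,0,0],0],
    [[-2.78,-4.36,0],[0,0,0],0],
    [[-2.78,-4.36,0],[0,0,0],0],
    [[-2.78,-4.36,0],[0,0,0],0]
  ],
  "force": 45
}}

```text
time: 1.6
position: [0.4837, 0.0439, 0.2921]
tool_rot: [-0.628, -3.078, -0.0]
ft_force: [0.9, -0.4, 0.5]
grip_width: 0.502
grip_force: 0.0
```

Call:
{"name": "drive_tool", "arguments": {
  "motion": [
    [[-2.78,-4.36,0],[0,0,0],0],
    [[-2.78,-4.36,0],[0,0,0],0],
    [[-2.78,-4.36,0],[0,0,0],0],
    [[-2.78,-4.36,0],[0,0,0],0],
    [[-2.78,-4.36,0],[0,0,0],0],
    [[-2.78,-4.36,0],[0,0,0],0],
    [[0,0,0],[0,0,10],0],
    [[0,0,0],[0,0,10],0],
    [[0,0,0],[0,0,10],0],
    [[0,0,0],[0,0,10],0],
    [[0,0,0],[0,0,10],0],
    [[0,0,0],[0,0,10],0]
  ]
}}

```text
time: 3.1
position: [0.5345, -0.2602, 0.2918]
tool_rot: [-2.089, -2.345, 0.0]
ft_force: [0.2, 0.4, -0.3]
grip_width: 0.5
grip_force: 0.0
```

Call:
{"name": "drive_tool", "arguments": {
  "motion": [
    [[0,0,0],[0,0,10],0],
    [[0,0,0],[0,0,10],0],
    [[0,0,0],[0,0,10],0],
    [[0,0,0],[0,0,10],0],
    [[0,0,0],[0,0,10],0],
    [[0,0,0],[0,0,10],0],
    [[0,0,0],[0,0,10],0],
    [[0,0,0],[0,0,10],0],
    [[0,0,0],[0,0,10],0],
    [[0,0,0],[0,0,1.4],0],
    [[0,0,0],[0,0,0],0]
  ]
}}

```text
time: 4.47
position: [0.5347, -0.2603, 0.292]
tool_rot: [-3.138, -0.155, 0.001]
ft_force: [-0.5, -0.0, 0.8]
grip_width: 0.496
grip_force: 0.0
```

Run:
```python
from h import *
s=ctrl.get_state();M=R.from_rotvec(s["tool_rot"]).as_matrix();print(s["position"],s["joint_positions"]);print(M)
cv2.imwrite("pics/w1.png",ctrl.get_image("wrist")[:,:,::-1])
# project predicted handle into wrist
T=np.eye(4);T[:3,:3]=M;T[:3,3]=s["position"];T=T@ctrl.calibration("wrist")["tool_from_camera"]
for p in([.5859,-.2563,.068],[.4826,-.2654,.068],[.614,0,.08],[.6327,-.2012,.08],[.4283,-.219,.08]):
    c=T[:3,:3].T@(np.array(p)-T[:3,3]);u=ctrl.calibration("wrist")["K"]@[c[0],-c[1],-c[2]];print(u[:2]/u[2])
```

```text
[ 0.5347 -0.2603  0.292 ] [-0.4964  0.3488  1.13    1.6261 -0.3207  1.3723 -0.7971]
[[ 0.9951  0.0988 -0.0004]
 [ 0.0988 -0.9951  0.0001]
 [-0.0004 -0.0002 -1.    ]]
[280.817  135.5401]
[279.4853 249.4473]
[-42.4593  67.1994]
[216.6132  68.7647]
[224.2386 303.788 ]
```

View pics/w1.png

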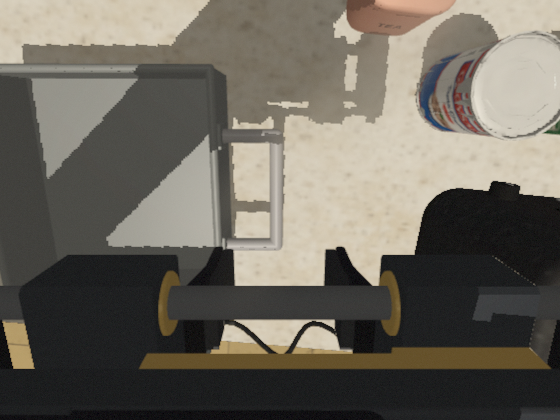

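The wrist view shows the bar at column 276–277, rows 130–248, and the fingers centred at about 281. That puts the bar about 2–3 mm to +y of the tool centre, and the fingers will straddle it. Now I descend and grip.

Call:
{"name": "drive_tool", "arguments": {
  "motion": [
    [[0,-0.2,4.5],[0,0,0],0],
    [[0,0,4.5],[0,0,0],0],
    [[0,0,4.5],[0,0,0],0],
    [[0,0,2.5],[0,0,0],0],
    [[0,0,1.9],[0,0,0],0],
    [[0,0,0],[0,0,0],0],
    [[0,0,0],[0,0,0],-1],
    [[0,0,0],[0,0,0],-1],
    [[0,0,0],[0,0,0],-1],
    [[0,0,0],[0,0,0],-1],
    [[0,0,0],[0,0,0],-1]
  ]
}}

```text
time: 5.9
position: [0.5348, -0.258, 0.1137]
tool_rot: [-3.137, -0.152, -0.001]
ft_force: [-0.8, 1.6, 3.7]
grip_width: 0.122
grip_force: 45.0
```

Call:
{"name": "drive_tool", "arguments": {
  "motion": [
    [[0,0,0],[0,0,1.9],-1],
    [[0,0,0],[0,0,1.9],-1],
    [[0,0,0],[0,0,1.9],-1],
    [[0,0,0],[0,0,1.8],-1],
    [[-0.3,-1.2,0],[0,0,0],-1],
    [[-0.3,-1.2,0],[0,0,0],-1],
    [[-0.3,-1.2,0],[0,0,0],-1],
    [[-0.3,-1.2,0],[0,0,0],-1],
    [[-0.3,-1.2,0],[0,0,0],-1],
    [[-0.3,-1.2,0],[0,0,0],-1],
    [[-0.3,-1.2,0],[0,0,0],-1],
    [[-0.3,-1.1,0],[0,0,0],-1]
  ]
}}

```text
time: 7.4
position: [0.5141, -0.162, 0.1136]
tool_rot: [3.141, -0.054, 0.002]
ft_force: [1.7, -6.1, 3.7]
grip_width: 0.12
grip_force: 45.1
```

Run:
```python
from h import *
s=ctrl.get_state();print(s["position"],s["ft_force"],s["joint_positions"],s["grip_width"])
i=ctrl.get_image("top")[:,:,::-1];cv2.imwrite("pics/c2.png",cv2.resize(i[170:280,110:350],None,fx=3.3333,fy=3.3333,interpolation=cv2.INTER_CUBIC))
```

```text
[ 0.5141 -0.162   0.1136] [ 1.7119 -6.064   3.7035] [-0.659   0.431   1.0892  1.9527 -0.4481  1.0248 -0.9714] 0.12046778758013212
```

View pics/c2.png

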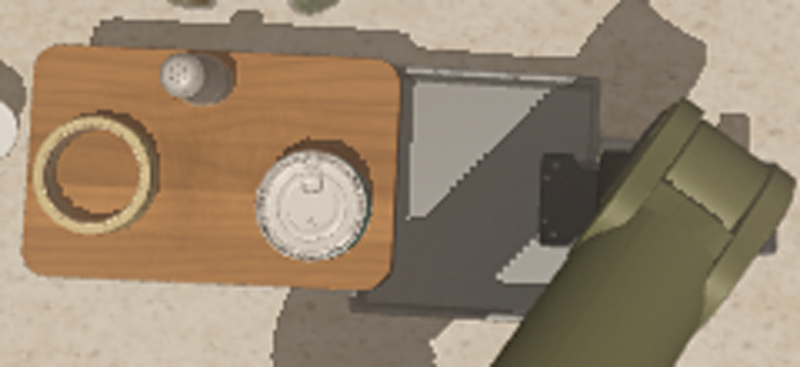

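The top view shows the caddy's near rim corner at (352,305), under the board end (right edge about 392–402). That is about 35 mm of tuck, and it is square to the board. Next I release, rise and turn the gripper across the board.

Call:
{"name": "drive_tool", "arguments": {
  "motion": [
    [[0,0,0],[0,0,0],0],
    [[0,0,0],[0,0,0],0],
    [[0,0,0],[0,0,0],0],
    [[0,0,-3],[0,0,0],0],
    [[0,0,-5],[0,0,0],0],
    [[0,0,-5],[0,0,0],0],
    [[0,0,-5],[0,0,0],-0.31],
    [[0,0,0],[0,0,-10],-0.31],
    [[0,0,0],[0,0,-10],-0.31],
    [[0,0,0],[0,0,-10],-0.31],
    [[0,0,0],[0,0,-10],-0.31],
    [[0,0,0],[0,0,-10],-0.31]
  ]
}}

```text
time: 8.95
position: [0.5135, -0.1623, 0.2929]
tool_rot: [-2.865, -1.286, 0.001]
ft_force: [0.4, -0.9, 0.7]
grip_width: 0.342
grip_force: 0.0
```

Call:
{"name": "drive_tool", "arguments": {
  "motion": [
    [[0,0,0],[0,0,-10],-0.31],
    [[0,0,0],[0,0,-10],-0.31],
    [[0,0,0],[0,0,-10],-0.31],
    [[0,0,0],[0,0,-10],-0.31],
    [[0,0,0],[0,0,0],-0.31],
    [[4.78,-0.44,0],[0,0,0],-0.31],
    [[4.78,-0.44,0],[0,0,0],-0.31],
    [[4.78,-0.44,0],[0,0,0],-0.31],
    [[4.78,-0.44,0],[0,0,0],-0.31],
    [[4.78,-0.44,0],[0,0,0],-0.31],
    [[4.78,-0.44,0],[0,0,0],-0.31],
    [[4.78,-0.44,0],[0,0,0],-0.31]
  ]
}}

```text
time: 10.45
position: [0.4942, 0.1744, 0.2932]
tool_rot: [-2.263, -2.178, -0.0]
ft_force: [0.6, 0.5, -0.9]
grip_width: 0.35
grip_force: 0.0
```

Call:
{"name": "drive_tool", "arguments": {
  "motion": [
    [[0,0,0],[-8,0,0],-0.31],
    [[0,0,0],[-8,0,0],-0.31],
    [[0,0,0],[0,0,0],-0.31],
    [[0,0,0],[0,0,0],-0.31]
  ]
}}

```text
time: 10.95
position: [0.4949, 0.1726, 0.2936]
tool_rot: [2.109, 2.033, 0.285]
ft_force: [-0.1, 0.1, 1.0]
grip_width: 0.344
grip_force: 0.0
```

```bash
cat >> h.py <<'E'
E0=np.array([.5361,.0470]);bx=np.array([.9994,-.035]);by=np.array([.035,.9994])
def show():
    s=ctrl.get_state();M=R.from_rotvec(s["tool_rot"]).as_matrix();t=s["position"]+.07*M[:,2]
    d=t[:2]-E0;print("t",s["time"],"tcp",s["position"],"tip board",d@bx,d@by,"z",t[2]-.131,"w",s["grip_width"]*87,"F",s["ft_force"]);print(s["joint_positions"]);print(M)
    return s,M
E
python3 -c "
from h import *
show()"
```

```text
t 10.95 tcp [0.4949 0.1726 0.2936] tip board -0.02634798931570232 0.12408488711695521 z 0.09531763684769151 w 29.935559110480128 F [-0.1189  0.0986  0.9552]
[-1.1133 -0.154   0.5997  1.9549  0.2588  1.0864 -0.6403]
[[ 0.0366  0.9611  0.2739]
 [ 0.9993 -0.0355 -0.0091]
 [ 0.001   0.2741 -0.9617]]
```

Call:
{"name": "drive_tool", "arguments": {
  "motion": [
    [[0,-0.57,2.0],[0,0,0],-0.31],
    [[0,-0.57,2.0],[0,0,0],-0.31],
    [[0,-0.57,2.0],[0,0,0],-0.31],
    [[0,-0.57,2.0],[0,0,0],-0.31],
    [[0,0,0],[0,0,0],-0.31],
    [[-1,0,0],[0,0,0],-0.31],
    [[-1,0,0],[0,0,0],-0.31],
    [[-1,0,0],[0,0,0],-0.31],
    [[-1,0,0],[0,0,0],-0.31]
  ]
}}

```text
time: 12.08
position: [0.4936, 0.1322, 0.2107]
tool_rot: [2.106, 2.033, 0.288]
ft_force: [-0.0, 1.0, 0.4]
grip_width: 0.348
grip_force: 0.5
```

Run:
```python
from h import *
show()
```

```text
t 12.075 tcp [0.4936 0.1322 0.2107] tip board -0.026068362404782646 0.08377706661781337 z 0.012462946706454536 w 30.314401854810686 F [-0.0316  1.0116  0.403 ]
[-1.0747 -0.1214  0.6645  2.1003  0.2463  0.8948 -0.5704]
[[ 0.0348  0.9604  0.2764]
 [ 0.9994 -0.0338 -0.0083]
 [ 0.0014  0.2766 -0.961 ]]
```

Call:
{"name": "drive_tool", "arguments": {
  "motion": [
    [[-0.9,0,0],[0,0,0],-0.31],
    [[-0.9,0,0],[0,0,0],-0.31],
    [[-0.9,0,0],[0,0,0],-0.31],
    [[-0.9,0,0],[0,0,0],-0.31],
    [[-0.9,0,0],[0,0,0],-0.31],
    [[-0.9,0,0],[0,0,0],-0.31],
    [[-0.9,0,0],[0,0,0],-0.31],
    [[-0.9,0,0],[0,0,0],-0.31],
    [[-0.9,0,0],[0,0,0],-0.31],
    [[-0.9,0,0],[0,0,0],-0.31],
    [[-0.6,0,0],[0,0,0],-0.31],
    [[0,0,0],[0,0,0],-0.31]
  ]
}}

```text
time: 13.58
position: [0.4901, 0.0364, 0.2101]
tool_rot: [2.106, 2.033, 0.286]
ft_force: [0.3, 0.6, -0.3]
grip_width: 0.346
grip_force: 0.0
```

Run:
```python
from h import *
show()
a=ctrl.get_image("top")[170:280,110:350,::-1];b=ctrl.get_image("side")[160:300,200:440,::-1]
cv2.imwrite("pics/c3.png",np.vstack([cv2.resize(a,(720,330)),cv2.resize(b,(720,420))])[:600] if 0 else cv2.resize(np.vstack([a,b]),(576,600),interpolation=cv2.INTER_CUBIC))
```

```text
t 13.575 tcp [0.4901 0.0364 0.2101] tip board -0.026337711202279856 -0.012163279686566506 z 0.011829451887957448 w 30.118693774836107 F [ 0.2717  0.5887 -0.2582]
[-0.9911 -0.2171  0.7606  2.15    0.2821  0.8946 -0.4064]
[[ 0.0353  0.9606  0.2756]
 [ 0.9994 -0.0341 -0.0094]
 [ 0.0004  0.2757 -0.9612]]
```

View pics/c3.png

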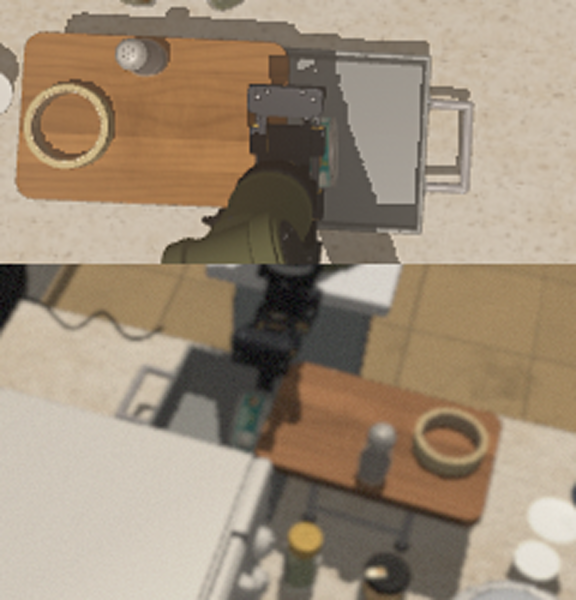

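The tin is in the caddy and leaning against the board end (top crop about (325,150)). Shaker and roll are undisturbed. Next I go up and round behind the roll.

Call:
{"name": "drive_tool", "arguments": {
  "motion": [
    [[0,0.63,-2.15],[0,0,0],-0.31],
    [[0,0.63,-2.15],[0,0,0],-0.31],
    [[0,0.63,-2.15],[0,0,0],-0.31],
    [[0,0.63,-2.15],[0,0,0],-0.31],
    [[4.44,0.19,0.055],[0,0,0],-0.31],
    [[4.44,0.19,0.055],[0,0,0],-0.31],
    [[4.44,0.19,0.055],[0,0,0],-0.31],
    [[4.44,0.19,0.055],[0,0,0],-0.31],
    [[4.44,0.19,0.055],[0,0,0],-0.31],
    [[4.44,0.19,0.055],[0,0,0],-0.31],
    [[4.44,0.19,0.055],[0,0,0],-0.31],
    [[0,0,0],[0,0,0],-0.31]
  ]
}}

```text
time: 15.18
position: [0.5133, 0.3522, 0.2984]
tool_rot: [2.098, 2.042, 0.285]
ft_force: [0.2, -0.3, -0.6]
grip_width: 0.345
grip_force: 0.0
```

Run:
```python
from h import *
show()
a=ctrl.get_image("top")[170:280,110:350,::-1];b=ctrl.get_image("side")[190:260,220:340,::-1]
a=cv2.resize(a,(480,220),interpolation=cv2.INTER_CUBIC);b=cv2.resize(b,(480,280),interpolation=cv2.INTER_CUBIC)
cv2.imwrite("pics/c4.png",np.vstack([a,b]))
```

```text
t 15.175 tcp [0.5133 0.3522 0.2984] tip board -0.014273182721447559 0.3043765003654752 z 0.10009237709592556 w 30.050146618832734 F [ 0.1633 -0.2727 -0.6359]
[-1.0991  0.1287  0.3984  1.7048  0.1517  1.115  -0.7889]
[[ 0.0271  0.9612  0.2746]
 [ 0.9996 -0.0259 -0.008 ]
 [-0.0006  0.2747 -0.9615]]
```

View pics/c4.png

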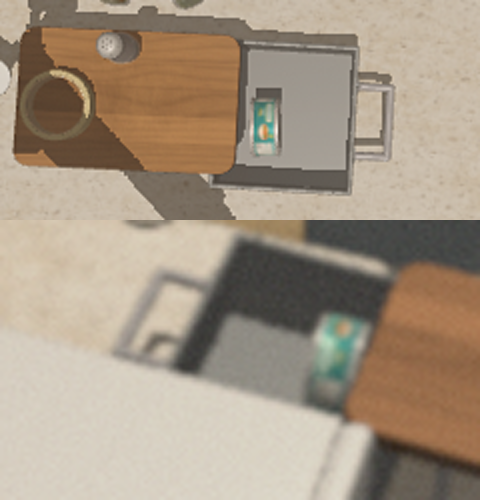

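The tin is standing on edge at the board end (crop (265,125)), with its top below board level, so it won't block the roll. Next I lower behind the roll and push, easing slightly away from the shaker.

Call:
{"name": "drive_tool", "arguments": {
  "motion": [
    [[0,-0.6,2.1],[0,0,0],-0.31],
    [[0,-0.6,2.1],[0,0,0],-0.31],
    [[0,-0.6,2.1],[0,0,0],-0.31],
    [[0,-0.6,2.1],[0,0,0],-0.31],
    [[0,0,0],[0,0,0],-0.31],
    [[-1,-0.06,0],[0,0,0],-0.31],
    [[-1,-0.06,0],[0,0,0],-0.31],
    [[-1,-0.06,0],[0,0,0],-0.31],
    [[-1,-0.06,0],[0,0,0],-0.31],
    [[-1,-0.06,0],[0,0,0],-0.31]
  ]
}}

```text
time: 16.52
position: [0.5107, 0.2965, 0.2118]
tool_rot: [2.105, 2.034, 0.287]
ft_force: [0.4, 1.1, 0.3]
grip_width: 0.345
grip_force: 0.3
```

Run:
```python
from h import *
show()
a=ctrl.get_image("top")[170:280,110:350,::-1]
cv2.imwrite("pics/c5.png",cv2.resize(a,None,fx=3.3333,fy=3.3333,interpolation=cv2.INTER_CUBIC))
```

```text
t 16.525 tcp [0.5107 0.2965 0.2118] tip board -0.014830339488600519 0.24852774471444564 z 0.013561796130209663 w 29.98096271969257 F [0.4377 1.1363 0.3434]
[-1.0562  0.1179  0.4238  1.8971  0.1564  0.9225 -0.7561]
[[ 0.0346  0.9605  0.276 ]
 [ 0.9994 -0.0334 -0.0089]
 [ 0.0007  0.2761 -0.9611]]
```

View pics/c5.png

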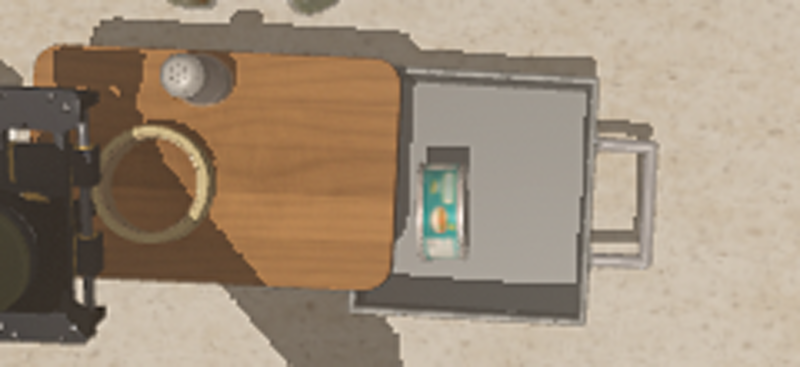

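The roll is cradled at (154,183) and on its path. The shaker is clear by about 10 mm. I keep pushing.

Call:
{"name": "drive_tool", "arguments": {
  "motion": [
    [[-1.1,-0.06,0],[0,0,0],-0.31],
    [[-1.1,-0.06,0],[0,0,0],-0.31],
    [[-1.1,-0.06,0],[0,0,0],-0.31],
    [[-1.1,-0.06,0],[0,0,0],-0.31],
    [[-1.1,-0.04,0],[0,0,0],-0.31],
    [[-1.1,-0.04,0],[0,0,0],-0.31],
    [[-1.1,0,0],[0,0,0],-0.31],
    [[-1.1,0,0],[0,0,0],-0.31],
    [[-1.1,0,0],[0,0,0],-0.31],
    [[-1.1,0,0],[0,0,0],-0.31],
    [[-1.1,0,0],[0,0,0],-0.31],
    [[-1.1,0,0],[0,0,0],-0.31]
  ]
}}

```text
time: 18.08
position: [0.5029, 0.1646, 0.2106]
tool_rot: [2.105, 2.034, 0.286]
ft_force: [0.9, 0.4, 0.7]
grip_width: 0.347
grip_force: 0.3
```

Run:
```python
from h import *
show()
a=ctrl.get_image("top")[170:280,110:350,::-1]
cv2.imwrite("pics/c6.png",cv2.resize(a,None,fx=3.3333,fy=3.3333,interpolation=cv2.INTER_CUBIC))
```

```text
t 18.075 tcp [0.5029 0.1646 0.2106] tip board -0.017946217991327524 0.1163585424815059 z 0.012323390113661209 w 30.166429816927234 F [0.8769 0.3679 0.6805]
[-0.9561 -0.0496  0.5102  2.0541  0.1951  0.8902 -0.5826]
[[ 0.0345  0.9607  0.2756]
 [ 0.9994 -0.0332 -0.0094]
 [ 0.0001  0.2757 -0.9612]]
```

Call:
{"name": "drive_tool", "arguments": {
  "motion": [
    [[-1.1,0,0],[0,0,0],-0.31],
    [[-1.1,0,0],[0,0,0],-0.31],
    [[-1.1,0,0],[0,0,0],-0.31],
    [[-1.1,0,0],[0,0,0],-0.31],
    [[-1.1,0,0],[0,0,0],-0.31],
    [[-1.1,0,0],[0,0,0],-0.31],
    [[-1.1,0,0],[0,0,0],-0.31],
    [[-1.1,0,0],[0,0,0],-0.31],
    [[-1.1,0,0],[0,0,0],-0.31],
    [[-1.1,0,0],[0,0,0],-0.31],
    [[-1.1,0,0],[0,0,0],-0.31],
    [[-1,0,0],[0,0,0],-0.31]
  ]
}}

```text
time: 19.62
position: [0.4984, 0.0336, 0.2106]
tool_rot: [2.105, 2.034, 0.286]
ft_force: [0.1, 0.8, 0.1]
grip_width: 0.346
grip_force: 0.0
```

Call:
{"name": "drive_tool", "arguments": {
  "motion": [
    [[-0.5,0,0],[0,0,0],-0.31],
    [[0,0,0],[0,0,0],-0.31],
    [[0,0.63,-2.15],[0,0,0],-0.31],
    [[0,0.63,-2.15],[0,0,0],-0.31],
    [[0,0.63,-2.15],[0,0,0],-0.31],
    [[0,0.63,-2.15],[0,0,0],-0.31],
    [[0,0,0],[8,0,0],0],
    [[0,0,0],[8,0,0],0],
    [[3,0,0],[0,0,0],0],
    [[5,0,0],[0,0,0],0],
    [[5,0,0],[0,0,0],0],
    [[0,0,0],[0,0,0],0]
  ]
}}

```text
time: 21.12
position: [0.5023, 0.1651, 0.2995]
tool_rot: [-2.249, -2.192, 0.001]
ft_force: [-0.5, -0.4, 0.0]
grip_width: 0.499
grip_force: 0.0
```

Run:
```python
from h import *
show()
a=ctrl.get_image("top")[170:280,110:350,::-1];b=ctrl.get_image("side")[190:260,220:340,::-1]
a=cv2.resize(a,(640,293),interpolation=cv2.INTER_CUBIC);b=cv2.resize(b,(640,307),interpolation=cv2.INTER_CUBIC)
cv2.imwrite("pics/c7.png",np.vstack([a,b]))
```

```text
t 21.125 tcp [0.5023 0.1651 0.2995] tip board -0.037981146506183255 0.11681233845514201 z 0.098460480204447 w 43.441345355708364 F [-0.5358 -0.4436  0.0197]
[-0.9614  0.0539  0.6208  1.7601 -0.0326  1.3385 -0.3594]
[[ 0.0255  0.9997 -0.0008]
 [ 0.9997 -0.0255  0.0001]
 [ 0.     -0.0008 -1.    ]]
```

View pics/c7.png

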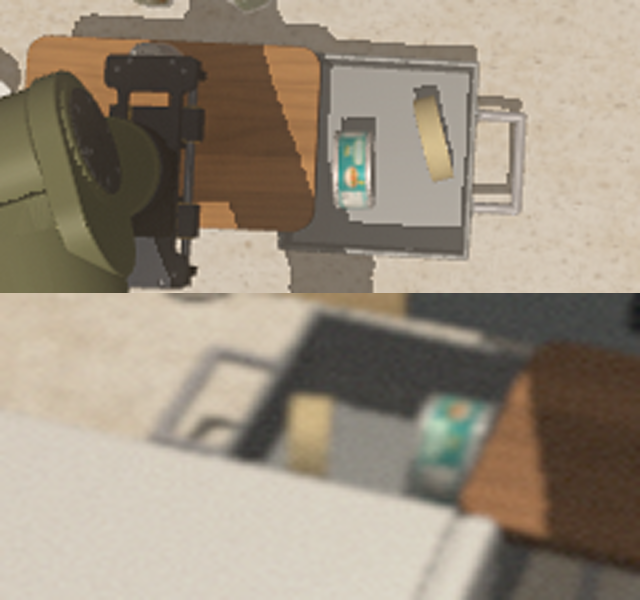

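Both the tin and the roll are in the caddy, each standing on edge. The handle bar runs from about (521,112) to (516,212) in the crop. I'll compute where the handle is now.

Run:
```python
from h import *
P=pts(dict(h1=(520.5,112,.068),h2=(516,212,.068)),2.66667);print(P,(P["h1"]+P["h2"])/2)
P=pts(dict(h1=(653,143,.068),h2=(645,265,.068)));print(P,(P["h1"]+P["h2"])/2)
```

```text
{'h1': array([ 0.5697, -0.1643,  0.068 ]), 'h2': array([ 0.4622, -0.1597,  0.068 ])} [ 0.5159 -0.162   0.068 ]
{'h1': array([ 0.5671, -0.1664,  0.068 ]), 'h2': array([ 0.4622, -0.1597,  0.068 ])} [ 0.5146 -0.163   0.068 ]
```

Call:
{"name": "drive_tool", "arguments": {
  "motion": [
    [[-5.44,0.34,0],[0,0,0],0],
    [[-5.44,0.34,0],[0,0,0],0],
    [[-5.44,0.34,0],[0,0,0],0],
    [[-5.44,0.34,0],[0,0,0],0],
    [[-5.44,0.34,0],[0,0,0],0],
    [[-5.44,0.34,0],[0,0,0],0],
    [[0,0,0],[0,0,10],0],
    [[0,0,0],[0,0,10],0],
    [[0,0,0],[0,0,10],0],
    [[0,0,0],[0,0,10],0],
    [[0,0,0],[0,0,10],0],
    [[0,0,0],[0,0,10],0]
  ]
}}

```text
time: 22.72
position: [0.5116, -0.1692, 0.3003]
tool_rot: [-3.051, -0.748, -0.001]
ft_force: [-0.7, 0.2, 0.1]
grip_width: 0.5
grip_force: 0.0
```

Call:
{"name": "drive_tool", "arguments": {
  "motion": [
    [[0,0,0],[0,0,10],0],
    [[0,0,0],[0,0,10],0],
    [[0,0,0],[0,0,10],0],
    [[0,0,0],[0,0,0.5],0],
    [[0,0,0],[0,0,0],0]
  ]
}}

```text
time: 23.35
position: [0.5121, -0.1683, 0.3003]
tool_rot: [-3.141, 0.065, -0.0]
ft_force: [0.1, 0.1, 0.7]
grip_width: 0.501
grip_force: 0.0
```

```bash
python3 -c "
from h import *
show()"
```

```text
t 23.35 tcp [ 0.5121 -0.1683  0.3003] tip board -0.016460881641664277 -0.21596584683758696 z 0.09926053570182214 w 43.5783546565962 F [0.1411 0.0953 0.6622]
[-0.7379  0.1164  1.0918  1.7462 -0.1064  1.3427 -1.2371]
[[ 0.9991 -0.0416  0.0003]
 [-0.0416 -0.9991  0.0003]
 [ 0.0002 -0.0003 -1.    ]]
```

Call:
{"name": "drive_tool", "arguments": {
  "motion": [
    [[0.2,-0.6,4.5],[0,0,0],0],
    [[0,0,4.5],[0,0,0],0],
    [[0,0,4.5],[0,0,0],0],
    [[0,0,3],[0,0,0],0],
    [[0,0,1.9],[0,0,0],0],
    [[0,0,0],[0,0,0],0],
    [[0,0,0],[0,0,0],-1],
    [[0,0,0],[0,0,0],-1],
    [[0,0,0],[0,0,0],-1],
    [[0,0,0],[0,0,0],-1],
    [[0,0,0],[0,0,0],-1]
  ]
}}

```text
time: 24.72
position: [0.515, -0.1613, 0.1166]
tool_rot: [-3.14, 0.067, -0.001]
ft_force: [-0.5, 1.8, 4.0]
grip_width: 0.122
grip_force: 45.0
```

Call:
{"name": "drive_tool", "arguments": {
  "motion": [
    [[0,0.6,0],[0,0,0],-1],
    [[0,1.1,0],[0,0,0],-1],
    [[0,1.1,0],[0,0,0],-1],
    [[0,1.1,0],[0,0,0],-1],
    [[0,1.1,0],[0,0,0],-1],
    [[0,1.1,0],[0,0,0],-1],
    [[0,1.1,0],[0,0,0],-1],
    [[0,1.1,0],[0,0,0],-1],
    [[0,1.1,0],[0,0,0],-1],
    [[0,0.8,0],[0,0,0],-1],
    [[0,0.4,0],[0,0,0],-1],
    [[0,0,0],[0,0,0],-1]
  ]
}}

```text
time: 26.22
position: [0.5109, -0.266, 0.1164]
tool_rot: [-3.137, 0.066, -0.001]
ft_force: [-0.3, 5.7, 5.4]
grip_width: 0.123
grip_force: 45.0
```

Call:
{"name": "drive_tool", "arguments": {
  "motion": [
    [[0,0,0],[0,0,0],0],
    [[0,0,0],[0,0,0],0],
    [[0,0,0],[0,0,0],0],
    [[0,0,-3],[0,0,0],0],
    [[0,0,-5],[0,0,0],0],
    [[0,0,-5],[0,0,0],0],
    [[0,0,-5],[0,0,0],0],
    [[-1,0,-5],[0,0,0],0],
    [[-2,0,-3],[0,0,0],0],
    [[0,0,0],[0,0,0],0]
  ]
}}

```text
time: 27.48
position: [0.4795, -0.2682, 0.3785]
tool_rot: [-3.141, 0.071, -0.008]
ft_force: [0.2, 0.2, -0.9]
grip_width: 0.502
grip_force: 0.0
```

Run:
```python
from h import *
show()
a=ctrl.get_image("top")[160:290,110:420,::-1];b=ctrl.get_image("side")[150:320,120:440,::-1]
a=cv2.resize(a,(640,268),interpolation=cv2.INTER_CUBIC);b=cv2.resize(b,(640,330),interpolation=cv2.INTER_CUBIC)
cv2.imwrite("pics/c8.png",np.vstack([a,b]))
```

```text
t 27.475 tcp [ 0.4795 -0.2682  0.3785] tip board -0.0451422547273347 -0.3169470124948064 z 0.17747486843668803 w 43.70638452646631 F [ 0.2196  0.2405 -0.8984]
[-0.5735  0.1095  1.1326  1.5988 -0.1022  1.4923 -1.0515]
[[ 0.999  -0.045   0.0051]
 [-0.045  -0.999   0.0001]
 [ 0.005  -0.0004 -1.    ]]
```

View pics/c8.png

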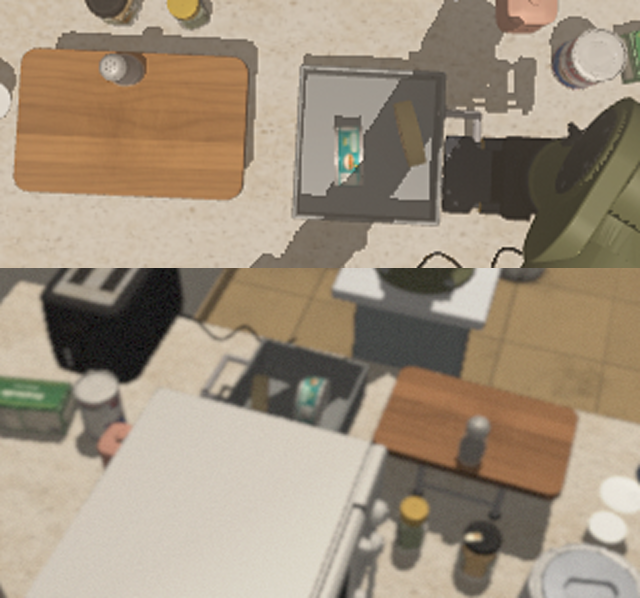

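The caddy (295–445) stands well clear of the board end at about 248, with the tin at (348,150) and the roll at (410,132) both inside. The shaker, spice jar and tall tin have not moved, and the gripper is free.

```bash
python3 -c "
from bench import ctrl
print(ctrl.close_job())"
```

```text
the job is handed in; nothing more can be done
None
```

The job is done and handed in at about 27 s: the tin and roll are both in the caddy, which stands about 70 mm clear of the board, and the salt shaker, spice jar and tall tin look unmoved in the last pictures.

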